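# Bearing cap held bore-up for greasing

### The job

The sample grinder is open for service and I need its aluminium bearing cap held ready for greasing. Pick up the cap, find the end that has the blind bore, turn the cap so the bore faces straight up, and keep holding it still in the gripper over the middle of the empty blue tray, some 10 to 20 cm above the table. Finish while holding it there; leave the tray, bowl, bearing, brush and spoon where they are.

Things in the scene. Friction and masses are not known exactly. Their poses are not given: they have to be found in the camera images.
- cap: Aluminium cylinder, 48 mm diameter, 44 mm long, about 0.17 kg, loose. Lies on its side at first, pointing any way. Both ends look alike from above; one is closed with a 6 mm dark centre mark, the other has a blind bore, 26 mm wide, 30 mm deep, black bottom. Origin: middle of the cylinder (24 mm above the table at the start); x: along the cylinder, out of the bore end; z up at the start.
- cap_bore (a point): Centre of the bore's mouth on the cap, 22 mm from the cap's middle along the cap's x axis. Same axes as the cap.
- tray: Empty blue fluted plastic sample tray, loose, 0.09 kg: round, 104 mm wide at the foot, 172 mm at the rim, 30 mm high, wall 3 mm. Origin: centre of its underside; z up. The cap is held over its middle.
- bowl: White ceramic cupping bowl, 96 mm diameter, 62 mm high, empty, loose. Leave alone. Origin: centre of its underside; z up.
- bearing: Ball bearing lying flat, steel ring with black seal, 47 mm outside diameter, 14 mm high, loose. Leave alone. Origin: centre of its underside; z up.
- brush: Grinder brush with wooden handle and aluminium ferrule, 170 mm long, 42 mm wide, 20 mm high, lying on the table, loose. Leave alone. Origin: middle of its length, on its underside; x points to the bristles.
- spoon: Steel cupping spoon, 160 mm long, 47 mm wide at its bowl, 13 mm high, lying on the table, loose. Leave alone. Origin: about the middle of its length, on its underside; x points to its bowl.
Not all that is in view belongs to the job. Of the things that look like the cap, the middle-sized one is meant.

How it is judged:
At the end, for the whole second after the job is handed in: The cap is held in the gripper, still (under 3 cm/s and 0.3 rad/s), its bore facing up within 0.30 rad of vertical, its middle 7.5 to 22.5 cm above the table and within 5 cm of the tray's centre seen from above, not touching the tray, which stands within 3 cm of where it was (angle between cap's own x axis and vertical below 0.3 rad and height (world z) of cap between 0.075 and 0.225 m and horizontal distance between cap and tray below 0.05 m and contact force between cap and the fingers above 1 N and contact force between cap and tray below 0.1 N and linear speed of cap below 0.03 m/s and angular speed of cap below 0.3 rad/s and distance of tray from where it was at the start of the episode below 0.03 m); the arm keeps its last pose, push and grip.
It fails at once if the bowl is moved by more than 3 cm (distance of bowl from where it was at the start of the episode above 0.03 m).
It fails at once if the bearing is moved by more than 3 cm (distance of bearing from where it was at the start of the episode above 0.03 m).
It fails at once if the brush is moved by more than 3 cm (distance of brush from where it was at the start of the episode above 0.03 m).
It fails at once if the spoon is moved by more than 3 cm (distance of spoon from where it was at the start of the episode above 0.03 m).
It fails at once if the tray is moved by more than 3 cm (distance of tray from where it was at the start of the episode above 0.03 m).
It also fails if it takes over 72 s, if anything falls off the work surface, if the arm or the gripper's body presses on something with over 40 N, if the wrist force passes 120 N, or if a joint passes its speed limit or range.

### The arm

A 6-joint arm with a two-finger parallel gripper is mounted at the origin on the work surface. World frame = base frame: x ahead of the robot, y to its left, z up, the work surface at z = 0. Lengths are in m, angles in rad, forces in N, time in s.
With the tool pointing down it reaches from about 0.4 to 0.825 m from the base axis. Payload 7 kg.
Tool frame: the origin (TCP) lies midway between the tips of the shut fingers; the grasp point (between the pads) lies 19 mm behind it; z points along the fingers, y is the line along which they close (so a half turn about z gives the same grasp; the last joint's range is limited). The gripper opens to 88 mm and grips with 3 to 60 N. Pads are 19 mm wide; open, the fingers measure 130 mm over their backs; the gripper's body (78 mm by 193 mm) begins 47 mm behind the grasp point.
Start: joints at [-0.821, 0.359, 0.012, 0, -1.224, -0.288], TCP at [0.301, -0.604, 0.227] pointing down, gripper open.
Joint ranges: [-3.07, 3.07], [-1.43, 2.12], [-1.02, 1.25], [-3.03, 1.67], [-3.05, -0], [-3.03, 3.03]. Speed limits (rad/s): [2.39, 2.39, 3.01, 3.14, 3.14, 3.14].

### API

Orientations are given as [roll, pitch, yaw] about the fixed x, y, z axes, in that order (R = Rz(yaw) Ry(pitch) Rx(roll)).
In Python, from station import arm gives the robot as it stands.
- The arm moves only by the tool servo_tool, never from a script. Its argument "deltas" is a list of rows, each a list of 7 numbers: the closure, from -1 (fully open) to 1 (shut), then the shift along the tool's x, y, z in mm, then the turn, a rotation vector about the tool's x, y, z in degrees. In form: [[gripper, x, y, z, ax, ay, az], ...]. A call has 1 to 20 rows; each row shifts and turns the commanded pose from where the row before left it, along the tool's axes as they then stand; what a row does not reach is not made up. A row lasts 1/12 s, in which the tool goes at most 41.7 mm and 7.16 degrees, less where a joint would pass 70% of its speed; a pose out of reach is approached as far as the arm can. A call is refused whole if a number of a shift passes 41.7 or a number of a turn 7.16, either way. A call with a gripper value outside its range is refused whole. The fingers move at their own pace and stop on an object; "squeeze" is the grip in N (left out, the last holds). Time passes only in rows, so rows that do not move let the fingers close. It gives the time, the measured TCP pose, the force, the opening and the grip force at its end, in the units of the state.
- arm.get_state(): the state, without advancing time (a new reading comes with each control period).
- arm.grab_frame(name): name is "scene" or "top"; returns a dict with "color" (384x512x3 uint8, red, green, blue), "K" (3x3 intrinsics, pixels), "position" and "orientation" of the camera in the world. Camera axes: x right, y down, z forward; pixel columns grow to the right and rows downward; lengths in m; the calibration is good to about 2 mm. A picture is of the moment at which its call begins. There is no depth.
- arm.job_done(): hands the job in; it is judged then, once.
Trained networks look in a picture, given as the dict that the camera call returned (one of the last four; its "shot" number tells which), for a name from the list of things; names that differ only in an ending like _2 or _b are one class to them, and where a whole thing is asked for, a point or a joint stands for the part that bears it (a point fixed in the world has none). Each returns a list of dicts, best first, with "conf" (0 to 1); they miss things now and then, are a little off and sometimes report something else, mostly with a low value. They report only what shows in the picture. A call takes as long as a camera call. They do not tell look-alikes from the thing itself.
- arm.recognise(query, picture): "at" ([x, y, z] in m, in the coordinates of the camera as it stood for that picture, good to about 4 mm: the middle of the surface that is visible of it).
The state is a dict: "t": time; "q": joint angles; "qd": joint speeds; "joint_efforts": joint torques, N m; "eef_pos": TCP position; "ee_rot": TCP orientation; "force": force on the tool from outside, world axes, zero at the start; "moment": the same for the moment, N m; "width": finger opening in m; "gripper_force": force on a finger pad.
Only numpy, scipy, OpenCV 4.12 (cv2) and the standard library are available. Lean on these libraries where they do the work, as an engineer would, in place of code of your own. Each camera call takes 0.05 s, during which the arm holds its last target. There are 200 camera calls.

## Working session

There is one attempt and no reset: what is moved stays moved. The work goes in short steps, Python scripts to look and compute and a tool call to move; the robot and the scene stay as the last step left them, time stands still between calls to the robot, and variables do not carry over. Pictures are saved under pics/ and viewed, at most 10 in all, crops included, and the job is handed in when it is done.

Besides the shell and the picture viewer there is one more tool, called after ">>>" in YAML: its name, and indented under it one key for each argument. servo_tool: Moves the arm, as the interface text tells. Its arguments: {"type":"object","properties":{"deltas":{"type":"array","items":{"type":"array","items":{"type":"number"}}},"squeeze":{"type":"number"}},"required":["deltas"]}

```bash
mkdir -p pics; cat > h.py <<'E'
from station import arm
import numpy as np, cv2
from scipy.spatial.transform import Rotation as Rn
def cam(f):
    o=np.array(f["orientation"],float)
    R=o if o.shape==(3,3) else Rn.from_euler('xyz',o).as_matrix()
    return R,np.array(f["position"])
def world(f,p):
    R,t=cam(f); return R@np.array(p)+t
def proj(f,P):
    R,t=cam(f); c=R.T@(np.array(P)-t); u=np.array(f["K"])@c; return u[:2]/u[2]
def pix(f,u,v,z):
    R,t=cam(f); d=R@np.linalg.inv(f["K"])@np.array([u,v,1.]); return t+d*(z-t[2])/d[2]
E
python3 - <<'E'
from h import *
for n in("scene","top"):
    f=arm.grab_frame(n); print(n,f["position"],f["orientation"],f["K"][0])
    cv2.imwrite(f"pics/{n}0.png",cv2.cvtColor(f["color"],cv2.COLOR_RGB2BGR))
    for q in("cap","cap_bore","tray","bowl","bearing","brush","spoon"):
        for d in arm.recognise(q,f): 
            P=world(f,d["at"]); print(q,round(d["conf"],2),P.round(3),proj(f,P).round())
print(arm.get_state())
E
```

```text
scene [ 1.26068053 -0.11247047  1.28189572] [-2.64359287 -0.01038541  1.41616285] [486.40565629   0.         245.36344804]
cap 0.71 [0.617 0.189 0.034] [309. 184.]
cap 0.58 [0.423 0.169 0.054] [290. 127.]
cap 0.56 [0.536 0.191 0.041] [304. 159.]
cap_bore 0.72 [0.422 0.171 0.054] [290. 127.]
cap_bore 0.64 [0.534 0.193 0.044] [305. 158.]
cap_bore 0.59 [0.619 0.188 0.032] [309. 185.]
tray 0.67 [ 0.492 -0.2    0.009] [173. 169.]
bowl 0.58 [ 0.721 -0.046  0.027] [235. 228.]
bowl 0.54 [0.535 0.191 0.039] [304. 159.]
bearing 0.46 [0.533 0.189 0.043] [303. 158.]
bearing 0.42 [ 0.429 -0.018  0.018] [230. 143.]
brush 0.8 [ 0.615 -0.385  0.015] [112. 213.]
spoon 0.64 [0.606 0.367 0.015] [365. 176.]
top [0.42979979 0.00902855 0.96475627] [-2.96628307 -0.01271434 -1.56212888] [380.19169249   0.         254.71229448]
cap 0.97 [0.408 0.168 0.061] [182. 272.]
cap 0.65 [0.526 0.192 0.044] [175. 222.]
cap 0.64 [0.604 0.191 0.036] [177. 190.]
cap_bore 0.87 [0.407 0.172 0.061] [179. 272.]
cap_bore 0.62 [0.523 0.194 0.041] [174. 223.]
cap_bore 0.61 [0.607 0.192 0.036] [177. 190.]
tray 0.92 [ 0.496 -0.201
[... 190 characters left out ...]
[110. 192.]
{'t': 0.8, 'q': array([-8.20909704e-01,  3.58539140e-01,  1.18762599e-02, -5.59119631e-06,
       -1.22406647e+00, -2.88101035e-01]), 'qd': array([-7.26541378e-04,  3.56414990e-04,  9.86985237e-05, -7.44529931e-04,
        2.79166913e-05,  1.83070333e-03]), 'joint_efforts': array([-4.72322536e-04, -5.82279110e+01,  2.93286753e+01,  7.00224459e+00,
        1.24674881e-02,  1.73078746e-06]), 'eef_pos': array([ 0.30071867, -0.60428472,  0.22658927]), 'ee_rot': array([-3.14152994e+00,  2.40708599e-05, -2.67980897e+00]), 'force': array([-0.27199883,  1.18619921,  0.34159392]), 'moment': array([-0.03239189, -0.03684714,  0.01850171]), 'gripper_force': 0.0, 'width': 0.08752737079116014}
```

```bash
python3 - <<'E'
import cv2,numpy as np
a=cv2.imread("pics/scene0.png");b=cv2.imread("pics/top0.png")
c=cv2.resize(a[95:215,250:370],(400,400),interpolation=cv2.INTER_CUBIC)
d=cv2.resize(b[165:305,110:250],(400,400),interpolation=cv2.INTER_CUBIC)
cv2.imwrite("pics/crop0.png",np.hstack([c,d]))
E
```

```text
(no output)
```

View pics/crop0.png

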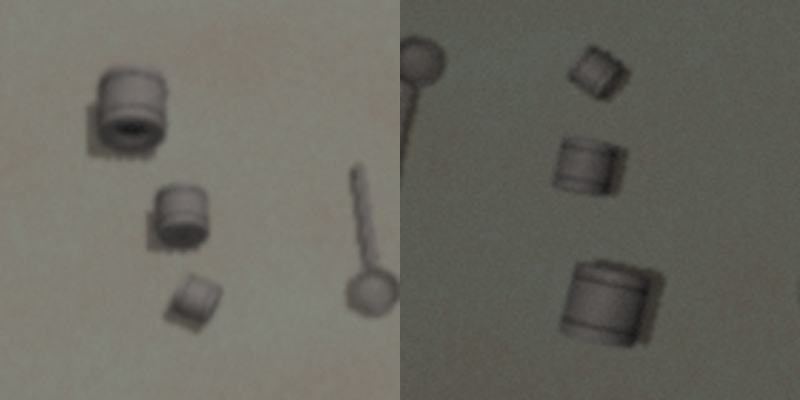

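View pics/scene0.png

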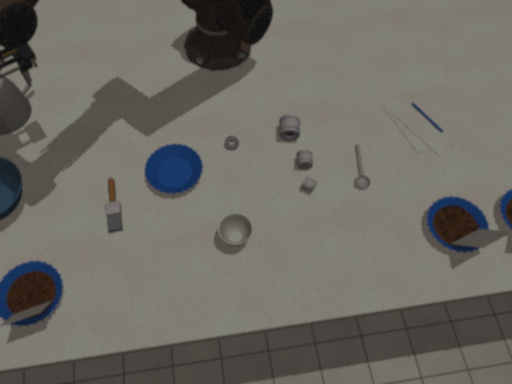

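```bash
python3 - <<'E'
from h import *
o=[]
for n,(u,v) in(("scene",(304,160)),("top",(175,223))):
    a=np.mean([arm.grab_frame(n)["color"].astype(float) for _ in range(12)],0)
    c=a[v-20:v+20,u-20:u+20]; c=np.clip((c-c.min())/(np.percentile(c,98)-c.min()),0,1)**.6*255
    o.append(cv2.resize(c.astype(np.uint8),(400,400),interpolation=cv2.INTER_CUBIC))
cv2.imwrite("pics/crop1.png",np.hstack(o)[:,:,::-1])
E
```

```text
(no output)
```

View pics/crop1.png

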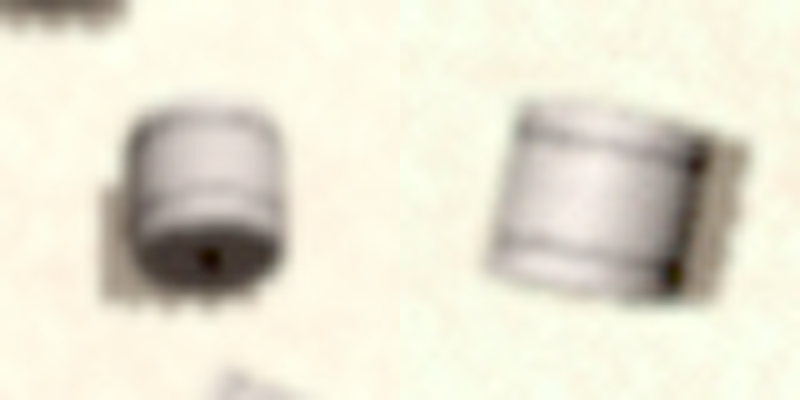

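The list of cap look-alikes in the scene picture: large (290,127), middle (304,159), small (309,184). I choose the middle one. In the crop its near end (+x side) shows only a small dark dot, so that end is closed and the bore faces the robot (about -x). Its axis is yawed about -10°.

```bash
python3 - <<'E'
from h import *
from scipy.optimize import minimize
# fit cylinder silhouettes in both views
obs=[]
for n,(u,v) in(("scene",(304,160)),("top",(175,223))):
    F=[arm.grab_frame(n) for _ in range(8)]; f=F[0]
    a=np.mean([x["color"].astype(float) for x in F],0).mean(2)
    c=a[v-18:v+18,u-16:u+16]; bg=np.median(c[[0,1,2]]); print(n,bg,c.min())
    P=[pix(f,u,v,.024)]; print(P[0].round(3))
    obs.append((f,c,u-16,v-18,bg))
ang=np.linspace(0,2*np.pi,32)
def mask(f,p,shape,u0,v0,s=8):
    x,y,th=p; d=np.array([np.cos(th),np.sin(th),0]); e=np.array([-d[1],d[0],0])
    pts=[proj(f,np.array([x,y,.024])+k*.022*d+.024*(np.cos(t)*e+np.sin(t)*np.array([0,0,1]))) for k in(-1,1) for t in ang]
    h=cv2.convexHull(((np.array(pts)-[u0,v0]+.5)*s).astype(np.float32)).astype(np.int32)
    m=np.zeros((shape[0]*s,shape[1]*s),np.uint8); cv2.fillConvexPoly(m,h,255)
    return cv2.resize(m,(shape[1],shape[0]),interpolation=cv2.INTER_AREA)/255.
def cost(p,which):
    t=0
    for i in which:
        f,c,u0,v0,bg=obs[i]; m=mask(f,p,c.shape,u0,v0)
        # darkness+edge: correlation of mask with darkness
        t-=np.corrcoef(m.ravel(),np.clip(bg-c,0,25).ravel())[0,1]
    return t
for w in((0,),(1,),(0,1)):
    r=min((minimize(cost,[.53,.19,t],args=(w,),method="Nelder-Mead",options=dict(initial_simplex=np.array([[.53,.19,t],[.54,.19,t],[.53,.2,t],[.53,.19,t+.2]]))) for t in(-.3,-.1,.1)),key=lambda r:r.fun)
    print(w,r.x.round(4),r.fun)
E
```

```text
scene 123.89583333333334 46.458333333333336
[0.528 0.195 0.024]
top 87.02083333333334 30.125
[0.525 0.195 0.024]
(0,) [ 0.5295  0.1917 -0.255 ] -0.8679090968150732
(1,) [ 0.5229  0.1871 -0.1446] -0.7450443274537667
(0, 1) [ 0.5267  0.1907 -0.3649] -1.5345309959354472
```

>>> servo_tool:
  deltas:
    - [-1, 0, 0, -10, 0, 0, 0]
    - [-1, 0, 0, -10, 0, 0, -7]
    - [-1, 0, 0, -10, 0, 0, -7]
    - [-1, 0, 0, -10, 0, 0, -7]

```text
t: 3.13
eef_pos: [0.3007, -0.6044, 0.2679]
ee_rot: [-3.141, -0.0, -2.307]
force: [0.2, -0.4, -0.9]
width: 0.0878
gripper_force: 0.0
```

>>> servo_tool:
  deltas:
    - [-1, 0, 0, 0, 0, 0, -7]
    - [-1, 0, 0, 0, 0, 0, -7]
    - [-1, 0, 0, 0, 0, 0, -7]
    - [-1, 0, 0, 0, 0, 0, -7]
    - [-1, 0, 0, 0, 0, 0, -7]
    - [-1, 0, 0, 0, 0, 0, -7]
    - [-1, 0, 0, 0, 0, 0, -7]
    - [-1, 0, 0, 0, 0, 0, -7]
    - [-1, 0, 0, 0, 0, 0, -7]
    - [-1, 0, 0, 0, 0, 0, -7]
    - [-1, 0, 0, 0, 0, 0, -7]
    - [-1, 0, 0, 0, 0, 0, -7]
    - [-1, 0, 0, 0, 0, 0, -7]
    - [-1, 0, 0, 0, 0, 0, -7]
    - [-1, 0, 0, 0, 0, 0, -7]
    - [-1, 0, 0, 0, 0, 0, -7]
    - [-1, 0, 0, 0, 0, 0, -7]
    - [-1, 0, 0, 0, 0, 0, -2.5]
    - [-1, 0, 0, 0, 0, 0, 0]

```text
t: 4.72
eef_pos: [0.3008, -0.6044, 0.2674]
ee_rot: [3.141, -0.0, -0.191]
force: [0.0, -0.5, 0.8]
width: 0.0875
gripper_force: 0.0
```

```bash
python3 - <<'E'
from h import *
s=arm.get_state(); R=Rn.from_euler('xyz',s["ee_rot"]).as_matrix()
print(s["q"].round(3),s["eef_pos"].round(4),s["ee_rot"].round(3), (R.T@(np.array([.527,.194,.14])-s["eef_pos"])*1000).round(1))
E
```

```text
[-0.821  0.338  0.074  0.    -1.306  2.201] [ 0.3008 -0.6044  0.2674] [ 3.141 -0.    -0.191] [  70.8 -826.9  127. ]
```

>>> servo_tool:
  deltas:
    - [-1, 2.8, -33, 0, 0, 0, 0]
    - [-1, 2.8, -33, 0, 0, 0, 0]
    - [-1, 2.8, -33, 0, 0, 0, 0]
    - [-1, 2.8, -33, 0, 0, 0, 0]
    - [-1, 2.8, -33, 0, 0, 0, 0]
    - [-1, 2.8, -33, 0, 0, 0, 0]
    - [-1, 2.8, -33, 0, 0, 0, 0]
    - [-1, 2.8, -33, 0, 0, 0, 0]
    - [-1, 2.8, -33, 0, 0, 0, 0]
    - [-1, 2.8, -33, 0, 0, 0, 0]
    - [-1, 2.8, -33, 0, 0, 0, 0]
    - [-1, 2.8, -33, 0, 0, 0, 0]
    - [-1, 2.8, -33, 0, 0, 0, 0]
    - [-1, 2.8, -33, 0, 0, 0, 0]
    - [-1, 2.8, -33, 0, 0, 0, 0]
    - [-1, 2.8, -33, 0, 0, 0, 0]
    - [-1, 2.8, -33, 0, 0, 0, 0]
    - [-1, 2.8, -33, 0, 0, 0, 0]
    - [-1, 2.8, -33, 0, 0, 0, 0]
    - [-1, 2.8, -33, 0, 0, 0, 0]

```text
t: 6.38
eef_pos: [0.4824, 0.0345, 0.2676]
ee_rot: [-3.141, -0.001, -0.195]
force: [0.8, 0.2, 0.3]
width: 0.0877
gripper_force: 0.0
```

>>> servo_tool:
  deltas:
    - [-1, 2.8, -33, 0, 0, 0, 0]
    - [-1, 2.8, -33, 0, 0, 0, 0]
    - [-1, 2.8, -33, 0, 0, 0, 0]
    - [-1, 2.8, -33, 0, 0, 0, 0]
    - [-1, 2.8, -33, 0, 0, 0, 0]
    - [-1, 0, 0, 30, 0, 0, 0]
    - [-1, 0, 0, 30, 0, 0, 0]
    - [-1, 0, 0, 30, 0, 0, 0]
    - [-1, 0, 0, 30, 0, 0, 0]
    - [-1, 0, 0, 0, 0, 0, 0]
    - [-1, 0, 0, 0, 0, 0, 0]

```text
t: 7.3
eef_pos: [0.5271, 0.1916, 0.1463]
ee_rot: [3.139, 0.001, -0.194]
force: [-0.7, 0.1, 0.5]
width: 0.0876
gripper_force: 0.0
```

```bash
python3 - <<'E'
from h import *
s=arm.get_state(); R=Rn.from_euler('xyz',s["ee_rot"]).as_matrix()
print(s["q"].round(3),s["eef_pos"].round(4),s["ee_rot"].round(3), (R.T@(np.array([.527,.194,.008])-s["eef_pos"])*1000).round(1))
o=[]
for n,(u,v) in(("scene",(304,160)),("top",(175,223))):
    a=np.mean([arm.grab_frame(n)["color"].astype(float) for _ in range(6)],0)
    c=a[v-40:v+40,u-40:u+40]; c=np.clip((c-c.min())/(np.percentile(c,98)-c.min()),0,1)**.6*255
    o.append(cv2.resize(c.astype(np.uint8),(400,400),interpolation=cv2.INTER_CUBIC))
cv2.imwrite("pics/crop2.png",np.hstack(o)[:,:,::-1])
E
```

```text
[ 0.698  0.241 -0.352  0.    -0.981  0.679] [0.5271 0.1916 0.1463] [ 3.139e+00  1.000e-03 -1.940e-01] [ -0.3  -2.7 138.3]
```

View pics/crop2.png

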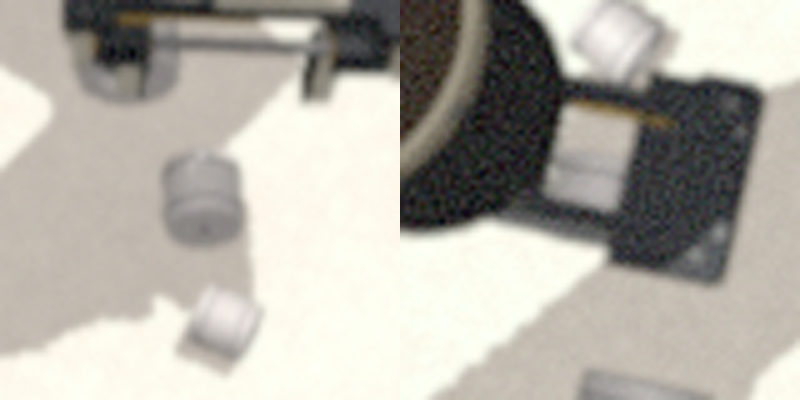

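The scene crop shows the middle cap at crop (203,200), i.e. about (304,160), again with only the small centre dot. The fingers are open astride it, and the small and large caps are clear of the gripper. Descending.

>>> servo_tool:
  deltas:
    - [-1, 0, -2.5, 20, 0, 0, 0]
    - [-1, 0, 0, 20, 0, 0, 0]
    - [-1, 0, 0, 20, 0, 0, 0]
    - [-1, 0, 0, 20, 0, 0, 0]
    - [-1, 0, 0, 20, 0, 0, 0]
    - [-1, 0, 0, 15, 0, 0, 0]
    - [-1, 0, 0, 10, 0, 0, 0]
    - [-1, 0, 0, 7, 0, 0, 0]
    - [-1, 0, 0, 5, 0, 0, 0]
    - [-1, 0, 0, 0, 0, 0, 0]
    - [-1, 0, 0, 0, 0, 0, 0]

```text
t: 8.82
eef_pos: [0.5282, 0.1947, 0.01]
ee_rot: [-3.141, -0.0, -0.193]
force: [0.5, 0.4, 0.1]
width: 0.0874
gripper_force: 0.0
```

>>> servo_tool:
  deltas:
    - [1, 0, 0, 0, 0, 0, 0]
    - [1, 0, 0, 0, 0, 0, 0]
    - [1, 0, 0, 0, 0, 0, 0]
    - [1, 0, 0, 0, 0, 0, 0]
    - [1, 0, 0, 0, 0, 0, 0]
    - [1, 0, 0, 0, 0, 0, 0]
    - [1, 0, 0, 0, 0, 0, 0]
    - [1, 0, 0, 0, 0, 0, 0]
    - [1, 0, 0, 0, 0, 0, 0]
    - [1, 0, 0, 0, 0, 0, 0]
  squeeze: 30

```text
t: 9.65
eef_pos: [0.5282, 0.1948, 0.0097]
ee_rot: [-3.141, -0.0, -0.193]
force: [0.7, 1.1, 0.1]
width: 0.0476
gripper_force: 30.0
```

>>> servo_tool:
  deltas:
    - [1, 0, 0, -10, 0, 0, 0]
    - [1, 0, 0, -20, 0, 0, 0]
    - [1, 0, 0, -28, 0, 0, 0]
    - [1, 0, 0, -28, 0, 0, 0]
    - [1, 0, 0, -28, 0, 0, 0]
    - [1, 0, 0, -28, 0, 0, 0]
    - [1, 0, 0, -28, 0, 0, 0]
    - [1, 0, 0, -28, 0, 0, 0]
    - [1, 0, 0, -28, 0, 0, 0]
    - [1, 0, 0, -28, 0, 0, 0]
    - [1, 0, 0, -28, 0, 0, 0]
    - [1, 0, 0, -28, 0, 0, 0]
    - [1, 0, 0, -20, 0, 0, 0]
    - [1, 0, 0, -10, 0, 0, 0]
    - [1, 0, 0, 0, 0, 0, 0]

```text
t: 10.9
eef_pos: [0.5282, 0.1945, 0.352]
ee_rot: [-3.139, -0.002, -0.193]
force: [0.4, -0.7, -1.7]
width: 0.0476
gripper_force: 30.0
```

>>> servo_tool:
  deltas:
    - [1, 1.5, 14, 0, 0, 0, 3.5]
    - [1, 3.3, 28, 0, 0, 0, 0]
    - [1, 3.3, 28, 0, 0, 0, 0]
    - [1, 3.3, 28, 0, 0, 0, 0]
    - [1, 3.3, 28, 0, 0, 0, 0]
    - [1, 3.3, 28, 0, 0, 0, 0]
    - [1, 3.3, 28, 0, 0, 0, 0]
    - [1, 3.3, 28, 0, 0, 0, 0]
    - [1, 3.3, 28, 0, 0, 0, 0]
    - [1, 3.3, 28, 0, 0, 0, 0]
    - [1, 3.3, 28, 0, 0, 0, 0]
    - [1, 3.3, 28, 0, 0, 0, 0]
    - [1, 3.3, 28, 0, 0, 0, 0]
    - [1, 3.3, 28, 0, 0, 0, 0]
    - [1, 1.5, 14, 0, 0, 0, 0]
    - [1, 0, 0, 0, 0, 0, 0]

```text
t: 12.23
eef_pos: [0.4732, -0.1987, 0.3473]
ee_rot: [3.141, 0.004, -0.257]
force: [0.1, 0.3, -1.1]
width: 0.0477
gripper_force: 30.0
```

```bash
python3 - <<'E'
from h import *
s=arm.get_state(); print(s["q"].round(3),s["eef_pos"].round(4),s["ee_rot"].round(3),s["width"],s["gripper_force"])
E
```

```text
[-0.015  0.033 -0.128 -0.    -1.413  1.329] [ 0.4732 -0.1987  0.3473] [ 3.141  0.004 -0.257] 0.047680084983575274 29.97445479151793
```

>>> servo_tool:
  deltas:
    - [1, 0, 0, 0, 0, 0, 3]
    - [1, 0, 0, 0, 0, 0, 6]
    - [1, 0, 0, 0, 0, 0, 7]
    - [1, 0, 0, 0, 0, 0, 7]
    - [1, 0, 0, 0, 0, 0, 7]
    - [1, 0, 0, 0, 0, 0, 7]
    - [1, 0, 0, 0, 0, 0, 7]
    - [1, 0, 0, 0, 0, 0, 7]
    - [1, 0, 0, 0, 0, 0, 7]
    - [1, 0, 0, 0, 0, 0, 7]
    - [1, 0, 0, 0, 0, 0, 6]
    - [1, 0, 0, 0, 0, 0, 3]
    - [1, 0, 0, 0, 0, 0, 0]

```text
t: 13.32
eef_pos: [0.4741, -0.1959, 0.3479]
ee_rot: [3.139, 0.001, -1.548]
force: [-0.4, 0.8, -2.7]
width: 0.0476
gripper_force: 30.0
```

>>> servo_tool:
  deltas:
    - [1, 0, 0, 0, 0, -2, 0]
    - [1, 0, 0, 0, 0, -4, 0]
    - [1, 0, 0, 0, 0, -5, 0]
    - [1, 0, 0, 0, 0, -5, 0]
    - [1, 0, 0, 0, 0, -5, 0]
    - [1, 0, 0, 0, 0, -5, 0]
    - [1, 0, 0, 0, 0, -4, 0]
    - [1, 0, 0, 0, 0, 0, 0]

```text
t: 13.98
eef_pos: [0.4744, -0.1976, 0.3464]
ee_rot: [3.137, 0.53, -1.549]
force: [-0.0, 0.2, -2.3]
width: 0.0474
gripper_force: 30.0
```

```bash
cat > st.py <<'E'
from h import *
s=arm.get_state(); R=Rn.from_euler('xyz',s["ee_rot"]).as_matrix(); p=s["eef_pos"]-.017*R[:,2]
print(s["t"],s["q"].round(3),s["eef_pos"].round(4),"cap~",p.round(4),"bore",(-R[:,0]).round(3),"z",R[:,2].round(3),"ang",np.arccos(-R[2,0]).round(3),s["force"].round(1),s["gripper_force"])
print("to goal mm",(R.T@(np.array([.494,-.2,.17])-p)*1000).round(1))
E
python3 st.py
```

```text
13.9833 [-0.402  0.227  0.177 -0.484 -1.741  0.396] [ 0.4744 -0.1976  0.3464] cap~ [ 0.4747 -0.2062  0.361 ] bore [-0.019  0.862  0.506] z [-0.016  0.506 -0.863] ang 1.04 [-0.   0.2 -2.3] 29.977597069228068
to goal mm [ 91.6 -20.3 167.6]
```

>>> servo_tool:
  deltas:
    - [1, 0, 0, 0, 0, -2, 0]
    - [1, 0, 0, 0, 0, -4, 0]
    - [1, 0, 0, 0, 0, -5, 0]
    - [1, 0, 0, 0, 0, -5, 0]
    - [1, 0, 0, 0, 0, -5, 0]
    - [1, 0, 0, 0, 0, -5, 0]
    - [1, 0, 0, 0, 0, -4, 0]
    - [1, 0, 0, 0, 0, 0, 0]

```text
t: 14.65
eef_pos: [0.4743, -0.1968, 0.3458]
ee_rot: [3.129, 1.055, -1.558]
force: [-1.0, 0.2, -2.6]
width: 0.0475
gripper_force: 30.0
```

>>> servo_tool:
  deltas:
    - [1, 0, 0, 0, 0, -2, 0]
    - [1, 0, 0, 0, 0, -4, 0]
    - [1, 0, 0, 0, 0, -5, 0]
    - [1, 0, 0, 0, 0, -5, 0]
    - [1, 0, 0, 0, 0, -5, 0]
    - [1, 0, 0, 0, 0, -5, 0]
    - [1, 0, 0, 0, 0, -4, 0]
    - [1, 0, 0, 0, 0, 0, 0]

```text
t: 15.32
eef_pos: [0.4747, -0.196, 0.3472]
ee_rot: [0.604, 1.562, 2.2]
force: [0.3, 0.6, -4.0]
width: 0.0476
gripper_force: 30.0
```

```bash
python3 st.py; python3 - <<'E'
from h import *
f=arm.grab_frame("scene"); cv2.imwrite("pics/s3.png",cv2.convertScaleAbs(f["color"][:,:,::-1],alpha=1.6))
E
```

```text
15.3167 [-0.787  0.668  0.325 -1.239 -2.326  0.467] [ 0.4747 -0.196   0.3472] cap~ [ 0.4751 -0.213   0.3471] bore [ 0.005 -0.007  1.   ] z [-0.025  1.     0.007] ang 0.009 [ 0.3  0.6 -4. ] 29.98062529368326
to goal mm [177.1 -20.1  11.2]
```

View pics/s3.png

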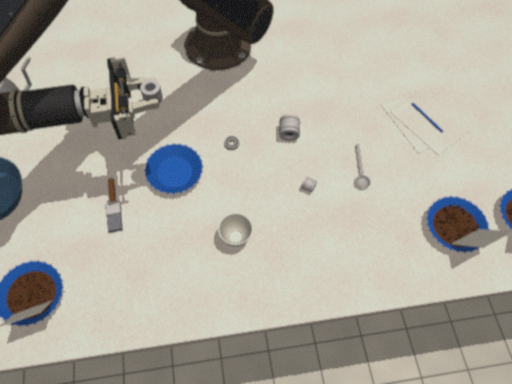

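The picture shows the cap in the fingers at about (150,88) with the bore's dark ring facing up. Tray (174,168) and the rest are untouched. Lowering.

>>> servo_tool:
  deltas:
    - [1, 5, -2, 1, 0, 0, 0]
    - [1, 10, -2, 1, 0, 0, 0]
    - [1, 15, -2, 1, 0, 0, 0]
    - [1, 15, -2, 1, 0, 0, 0]
    - [1, 15, -2, 1, 0, 0, 0]
    - [1, 15, -2, 1, 0, 0, 0]
    - [1, 15, -2, 1, 0, 0, 0]
    - [1, 15, -2, 1, 0, 0, 0]
    - [1, 15, -2, 1, 0, 0, 0]
    - [1, 15, -2, 1, 0, 0, 0]
    - [1, 15, 0, 0, 0, 0, 0]
    - [1, 10, 0, 0, 0, 0, 0]
    - [1, 5, 0, 0, 0, 0, 0]
    - [1, 0, 0, 0, 0, 0, 0]
    - [1, 0, 0, 0, 0, 0, 0]
    - [1, 0, 0, 0, 0, 0, 0]

```text
t: 16.7
eef_pos: [0.4946, -0.1864, 0.1852]
ee_rot: [-2.272, 1.569, -0.676]
force: [1.1, 0.3, -1.4]
width: 0.0475
gripper_force: 30.0
```

```bash
python3 st.py; python3 - <<'E'
from h import *
o=[]
for n in("scene","top"):
    f=arm.grab_frame(n); p=proj(f,[.494,-.2,.03]).astype(int); print(n,p)
    for q in("tray","cap","brush"):
        for d in arm.recognise(q,f): print(q,round(d["conf"],2),world(f,d["at"]).round(3))
    y=max(p[1]-70,0);x=max(p[0]-70,0)
    o.append(cv2.resize(cv2.convertScaleAbs(f["color"][y:y+140,x:x+140,::-1],alpha=1.8),(400,400),interpolation=cv2.INTER_CUBIC))
cv2.imwrite("pics/s4.png",np.hstack(o))
E
```

```text
16.7 [-0.725  0.874  0.283 -1.092 -2.172  0.743] [ 0.4946 -0.1864  0.1852] cap~ [ 0.495  -0.2034  0.1852] bore [-0.001  0.001  1.   ] z [-0.025  1.    -0.001] ang 0.001 [ 1.1  0.3 -1.4] 29.981237053871155
to goal mm [15.2  1.   3.5]
scene [172 165]
tray 0.86 [ 0.499 -0.197  0.007]
cap 0.76 [ 0.5   -0.204  0.211]
cap 0.68 [0.614 0.19  0.034]
cap 0.63 [0.422 0.168 0.054]
brush 0.96 [ 0.61  -0.383  0.014]
top [335 236]
cap 0.88 [ 0.498 -0.196  0.21 ]
cap 0.85 [0.41  0.168 0.061]
cap 0.78 [0.605 0.187 0.035]
cap 0.36 [ 0.493 -0.184  0.01 ]
cap 0.34 [0.604 0.361 0.015]
brush 0.94 [ 0.628 -0.388  0.014]
```

View pics/s4.png

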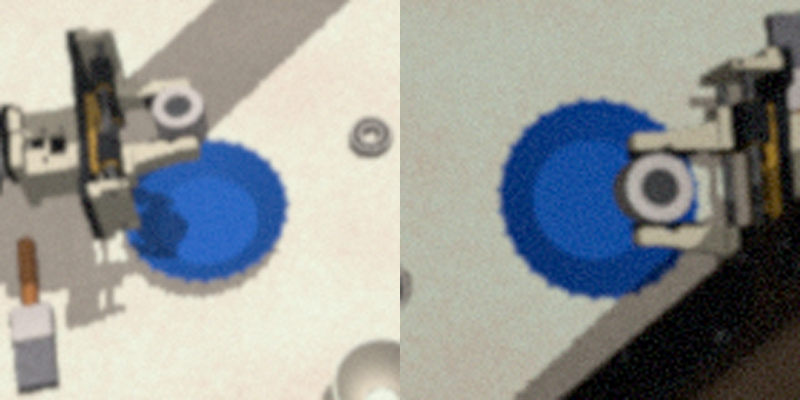

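Both views show the bore as a dark disc in a light ring, facing up at (178,105) left and (660,187) right. The cap is over the tray and the tray has not moved. Lowering a little to sit mid-range.

>>> servo_tool:
  deltas:
    - [1, 5, 0, 0, 0, 0, 0]
    - [1, 10, 0, 0, 0, 0, 0]
    - [1, 5, 0, 0, 0, 0, 0]
    - [1, 0, 0, 0, 0, 0, 0]
    - [1, 0, 0, 0, 0, 0, 0]
    - [1, 0, 0, 0, 0, 0, 0]
    - [1, 0, 0, 0, 0, 0, 0]
    - [1, 0, 0, 0, 0, 0, 0]
    - [1, 0, 0, 0, 0, 0, 0]

```text
t: 17.85
eef_pos: [0.4945, -0.1861, 0.1648]
ee_rot: [-2.299, 1.57, -0.702]
force: [1.5, -0.1, -1.9]
width: 0.0475
gripper_force: 30.0
```

```bash
python3 st.py; python3 -c "
from station import arm
print(arm.job_done())"
```

```text
17.85 [-0.721  0.902  0.282 -1.077 -2.156  0.772] [ 0.4945 -0.1861  0.1648] cap~ [ 0.495  -0.2031  0.1648] bore [-0.  0.  1.] z [-0.025  1.    -0.   ] ang 0.001 [ 1.5 -0.1 -1.9] 29.981315344339237
to goal mm [-5.2  0.9  3.1]
the job is handed in; nothing more can be done
None
```

The job is handed in: the middle-sized cap is held still in the gripper, bore straight up, about 16.5 cm above the table and within about 1 cm of the tray's centre; I saw no other object move.

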